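Loupe check of a laser-marked tag

TASK

A marked tag is clamped on the turning nest of the inspection station: first turn the nest until its pointer stands on the zero mark of the dial (the long, wide line). Then lift the loupe from its rest by the handle and hold it level and still, centred over the tag, with the lens at the height of the small flag on the station's post, which marks the focal height. Finish while holding it there; the loupe must not touch the station, and the flag and the other things on the bench stay where they are.

Things in the scene. Friction and masses are not known exactly. Their poses are not given: they have to be found in the camera images.
- stage: Fixed inspection station: holed aluminium plate 10 mm thick, x = -80 to 120, y = -90 to 90 mm, with a white dial (radius 64 mm, top 14 mm above the bench), the turning nest, and a post 10 mm thick, top 170 mm above the bench, at (90, 62) mm. Origin: on the bench under the nest's turning axis; x points to the dial's zero mark (its longest, widest line), z up.
- nest (a joint): Angle of the nest, rad: 0 with its pointer on the zero mark, growing anticlockwise from above; starts at 0.5 to 1.2. Light friction (0.06 N m), no spring, stays where left, stops at -1.7 and 1.7. The nest is a dark disc (radius 36 mm, top 22 mm above the bench) bearing a black bar 62 mm long and 24 mm wide with flat sides, from 22 to 52 mm above the bench.
- tag (a point): Centre of the top of the white tag (44 x 18 x 4 mm) fixed on the nest's bar, 56 mm above the bench, on the turning axis. x along the bar towards the pointer, z up: at joint value 0 this x is the stage's x. The thin steel pointer sticks out at that end of the bar only, low over the dial.
- focus_mark (a point): Tip of the flag on the post, at half its thickness: a level steel strip 10 mm wide, 3 mm thick, sticking out of a black collar (22 mm across, 12 mm tall) towards the nest, 78 mm from the nest's axis. Its height (105 to 150 mm above the bench, varying) is the focal height. z up. The collar holds by friction (8 N) and slides along the post if pushed.
- loupe: Loupe: round steel-rimmed lens, 62 mm across and 12 mm thick, with a straight black handle 16 mm wide and 14 mm tall (flat sides). Origin: centre of the underside of the lens rim; x points from the handle to the lens, z up. The handle reaches from x = -29 to -141 mm, z = 0 to 14 mm. Mass about 0.11 kg; the centre of mass lies near x = -50 mm.
- lens (a point): Centre of the lens, at half its thickness: 6 mm above the loupe's origin.
- handle (a point): Grip point of the handle: (-72, 0, 7) mm in the loupe's frame, at the middle of the handle's height; free on both sides and below.
- rest: Fixed rest on which the loupe lies: steel foot 185 x 62 x 5 mm with two wooden blocks whose tops are 30 mm above the bench, one under the lens (x = 52 to 92 mm), one under the handle's end (x = -70 to -50 mm). Origin: on the bench, under the grip point of the handle as it lies; x as the loupe's x.
- bin: Bystander: black open bin with white tags, 150 x 120 x 70 mm; origin at the centre of its underside.
- bottle: Bystander: white bottle with black cap, 56 mm across, 140 mm tall; origin at the centre of its underside.
- screwdriver: Bystander: screwdriver lying on the bench at the far edge; origin on the bench under its middle.
- spare: Bystander: white spare tag block, 44 x 24 x 12 mm, lying near the robot; origin at the centre of its underside.
There are look-alikes about, which are no part of the job. There is more than one size of the loupe; the one meant has the size given above.

How it is judged:
By the outcome, as a careful person would: the job done as asked, in the order asked, and still so for the second after the job is handed in, while the arm keeps its last pose, push and grip.
It also fails if it takes over 54 s, if anything falls off the work surface, if the arm or the gripper's body presses on something with over 40 N, if the wrist force passes 120 N, or if a joint passes its speed limit or range.

ROBOT

A 7-joint arm with a two-finger parallel gripper is mounted at the origin on the work surface. World frame = base frame: x ahead of the robot, y to its left, z up, the work surface at z = 0. Lengths are in m, angles in rad, forces in N, time in s.
With the tool pointing down it reaches from about 0.35 to 0.9 m from the base axis. Payload 8.1 kg.
Tool frame: the origin (TCP) lies where the fingers leave the gripper's body, on its centre line; the fingertips stand 66 mm ahead of it and the grasp point (between the pads) lies 47 mm ahead of it; z points along the fingers, y is the line along which they close (so a half turn about z gives the same grasp; the last joint's range is limited). The gripper opens to 92 mm and grips with 3 to 60 N. Pads are 19 mm wide; open, the fingers measure 130 mm over their backs; the gripper's body (75 mm by 190 mm) begins 47 mm behind the grasp point.
Start: joints at [1.157, 0.434, 0.025, 1.573, -0.012, 1.134, -0.075], TCP at [0.191, -0.595, 0.292] pointing down, gripper open.
Joint ranges: [-2.62, 2.62], [-0.44, 2.09], [-1.27, 1.32], [0.08, 2.57], [-1.32, 4.46], [0.12, 2], [-2.74, 2.74]. Speed limits (rad/s): [2.22, 2.22, 3.01, 3.01, 3.14, 3.14, 3.14].

INTERFACE

Orientations are given as a rotation vector (axis times angle).
In Python, from cell import arm gives the robot as it stands.
- The arm moves only by the tool send_rows, never from a script. Its argument "motion" is text: rows parted by semicolons, each of 7 numbers parted by spaces: the closure, from 0 (fully open) to 1 (shut), then the shift along the world's x, y, z in m, then the turn, a rotation vector about the world's x, y, z in degrees. A call has 1 to 5 rows; each row shifts and turns the commanded pose from where the row before left it; what a row does not reach is not made up. A row lasts 1/8 s, in which the tool goes at most 62.5 mm and 10.7 degrees, less where a joint would pass 70% of its speed; a pose out of reach is approached as far as the arm can. A call is refused whole if a number of a shift passes 0.0625 or a number of a turn 10.7, either way. A call with a gripper value outside its range is refused whole. The fingers move at their own pace and stop on an object; "force" is the grip in N (left out, the last holds). Time passes only in rows, so rows that do not move let the fingers close. It gives the time, the measured TCP pose, the force, the opening and the grip force at its end, in the units of the state.
- arm.observe(): the state, without advancing time (a new reading comes with each control period).
- arm.get_image(name): name is "scene" or "top"; returns (picture, depth): 420x560x3 uint8, blue, green, red; 420x560 float32, m along the optical axis (not along the pixel's ray), 0 where there is no reading.
- arm.camera_model(name): a dict with "fx", "fy", "cx", "cy" (pixels), "view" (4x4, takes a point from world to camera coordinates). Camera axes: x right, y down, z forward; pixel columns grow to the right and rows downward; lengths in m; the calibration is good to about 2 mm. A picture is of the moment at which its call begins. camera_model takes no time and is no camera call.
- arm.sign_off(): hands the job in; it is judged then, once.
The state is a dict: "clock": time; "joints": joint angles; "dq": joint speeds; "joint_efforts": joint torques, N m; "position": TCP position; "ee_rot": TCP orientation; "force": force on the tool from outside, world axes, zero at the start; "ft_torque": the same for the moment, N m; "width": opening from 0.0 (shut) to 1.0 (fully open); "gripper_force": force on a finger pad.
Only numpy, scipy, OpenCV 4.12 (cv2) and the standard library are available. Lean on these libraries where they do the work, as an engineer would, in place of code of your own. Each camera call takes 0.05 s, during which the arm holds its last target. There are 200 camera calls.

## Working session

There is one attempt and no reset: what is moved stays moved. The work goes in short steps, Python scripts to look and compute and a tool call to move; the robot and the scene stay as the last step left them, time stands still between calls to the robot, and variables do not carry over. Pictures are saved under pics/ and viewed, at most 10 in all, crops included, and the job is handed in when it is done.

Besides the shell and the picture viewer there is one more tool, called as name(argument=value, ...) on one line, values as JSON. send_rows: Moves the arm, as the interface text tells. Its arguments: {"type":"object","properties":{"motion":{"type":"string"},"force":{"type":"number"}},"required":["motion"]}

```bash
ls; mkdir -p pics
python3 - <<'E'
from cell import arm
import cv2,numpy as np
for n in("scene","top"):
    p,d=arm.get_image(n); cv2.imwrite(f"pics/{n}0.png",p); np.savez(f"pics/{n}0.npz",p=p,d=d)
    m=arm.camera_model(n); print(n,m["fx"],m["fy"],m["cx"],m["cy"]); print(np.round(m["view"],4))
print(arm.observe())
E
```

```text
pics
scene 426.31188929278585 426.31188929278585 282.58570093175257 209.83023238668136
[[-0.2148  0.9766 -0.0065  0.1253]
 [ 0.7578  0.1625 -0.6319 -0.3386]
 [-0.6161 -0.1407 -0.775   1.4565]
 [ 0.      0.      0.      1.    ]]
top 412.8660449343733 412.8660449343733 282.1210027041679 211.80661454888786
[[ 6.0000e-04 -9.9990e-01  1.7200e-02 -2.1100e-02]
 [-9.9270e-01 -2.7000e-03 -1.2050e-01  5.2400e-01]
 [ 1.2050e-01 -1.7000e-02 -9.9260e-01  1.3816e+00]
 [ 0.0000e+00  0.0000e+00  0.0000e+00  1.0000e+00]]
{'clock': 0.1, 'joints': array([ 1.15742403,  0.43514929,  0.02496826,  1.57404867, -0.01159483,
        1.1340037 , -0.07513531]), 'dq': array([ 3.87953399e-05, -1.66883546e-03, -6.24522400e-04, -2.17221715e-03,
       -3.71973364e-04, -6.38566480e-04, -7.27695790e-04]), 'joint_efforts': array([ 2.96069426e-03, -6.69128823e+01,  9.87999961e-01, -3.15147185e+01,
       -6.05366053e-02,  3.74884042e-02, -3.42263093e-05]), 'position': array([ 0.19095919, -0.59470402,  0.29150936]), 'ee_rot': array([-3.10236376e+00, -4.85826012e-01,  5.63837461e-04]), 'force': array([0.98284466, 0.57624709, 0.07900176]), 'ft_torque': array([-0.01175234,  0.00051068,  0.03015062]), 'gripper_force': 0.0, 'width': 1.000605514088339}
```

View pics/top0.png

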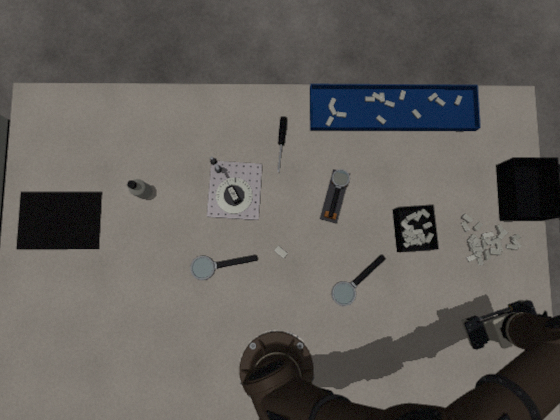

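View pics/scene0.png

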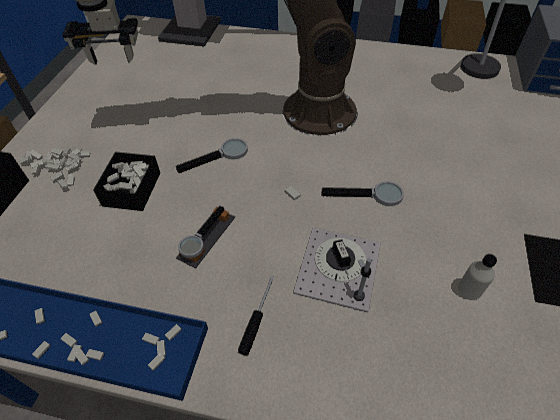

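Scene and top both show three loupes. Candidates in the top view:
- loupe on the rest, lens at (341,179)
- loose, larger loupe at (203,267)
- loose, larger loupe at (343,293)

By the description, the one on the rest with wooden blocks is meant. The station is at (234,190), with its post at about (215,162). Next is a close crop of the station and the rest from both views.

```bash
cat > h.py <<'E'
import numpy as np,cv2
from cell import arm
M={n:arm.camera_model(n) for n in("scene","top")}
def ray(n,px):
    m=M[n];V=np.array(m["view"]);R=V[:3,:3];o=-R.T@V[:3,3]
    return o,R.T@np.array([(px[0]-m["cx"])/m["fx"],(px[1]-m["cy"])/m["fy"],1])
def plane(n,px,z):
    o,d=ray(n,px);return o+d*(z-o[2])/d[2]
def tri(ps,pt):
    A=[];b=[]
    for n,p in(("scene",ps),("top",pt)):
        o,d=ray(n,p);d=d/np.linalg.norm(d);P=np.eye(3)-np.outer(d,d);A.append(P);b.append(P@o)
    x=np.linalg.solve(sum(A),sum(b)); return x,[np.linalg.norm(a@x-c) for a,c in zip(A,b)]
def proj(n,X):
    m=M[n];c=(np.array(m["view"])@np.r_[X,1])[:3];return c[0]/c[2]*m["fx"]+m["cx"],c[1]/c[2]*m["fy"]+m["cy"]
def cloud(n,d):
    m=M[n];V=np.array(m["view"]);v,u=np.indices(d.shape)
    c=np.stack([(u-m["cx"])/m["fx"]*d,(v-m["cy"])/m["fy"]*d,d],-1)
    return (c-V[:3,3])@V[:3,:3]
def crop(p,x,y,w,h,s):
    return cv2.convertScaleAbs(cv2.resize(p[y:y+h,x:x+w],None,fx=s,fy=s,interpolation=cv2.INTER_CUBIC),alpha=1.6)
E
python3 - <<'E'
from h import *
t=np.load("pics/top0.npz");s=np.load("pics/scene0.npz")
W=np.vstack([np.hstack([crop(t['p'],200,150,70,75,4*1),crop(s['p'],290,225,100,75,4)[:, :]]),np.hstack([crop(t['p'],305,160,70,70,4),crop(s['p'],165,200,100,70,4)])])
print(W.shape);cv2.imwrite("pics/c1.png",W)
for n,q in(("top",t),("scene",s)):
    X=cloud(n,q['d'])
    for z,r in((0.03,0.06),):
        pass
    def st(name,m): print(n,name,m.sum(),np.round(np.median(X[m],0),4) if m.sum() else '')
    v,u=np.indices(q['d'].shape)
    # points above bench, in station and rest windows
    for nm,(x,y,w,h) in (("stn",(200,150,70,75) if n=="top" else (290,225,100,85)),("rest",(315,165,45,60) if n=="top" else (175,200,65,70))):
        m=(u>=x)&(u<x+w)&(v>=y)&(v<y+h)
        hst,e=np.histogram(X[m][:,2],bins=np.arange(-.01,.19,.004)); print(n,nm,[(round(a,3),int(c)) for a,c in zip(e,hst) if c>3])
    for c,l in(((203,267),'L1'),((343,293),'L2'),((341,179),'L3')):
        if n=='top': print(l,X[c[1],c[0]])
E
```

```text
(580, 680, 3)
top stn [(np.float64(-0.01), 67), (np.float64(-0.006), 464), (np.float64(-0.002), 1090), (np.float64(0.002), 758), (np.float64(0.006), 823), (np.float64(0.01), 1029), (np.float64(0.014), 509), (np.float64(0.018), 166), (np.float64(0.022), 103), (np.float64(0.026), 18), (np.float64(0.042), 4), (np.float64(0.046), 13), (np.float64(0.05), 48), (np.float64(0.054), 41), (np.float64(0.058), 25), (np.float64(0.122), 14), (np.float64(0.126), 18), (np.float64(0.13), 10), (np.float64(0.166), 4), (np.float64(0.17), 4)]
top rest [(np.float64(-0.01), 29), (np.float64(-0.006), 365), (np.float64(-0.002), 887), (np.float64(0.002), 695), (np.float64(0.006), 213), (np.float64(0.01), 37), (np.float64(0.018), 5), (np.float64(0.022), 6), (np.float64(0.026), 15), (np.float64(0.03), 41), (np.float64(0.034), 84), (np.float64(0.038), 126), (np.float64(0.042), 133), (np.float64(0.046), 45)]
L1 [0.33633118 0.24914462 0.00982738]
L2 [ 0.24866383 -0.22832896  0.00850449]
L3 [ 0.63773462 -0.2232003   0.03848585]
scene stn [(np.float64(-0.006), 201), (np.float64(-0.002), 2472), (np.float64(0.002), 70
[... 533 characters left out ...]
t64(0.098), 7), (np.float64(0.118), 10), (np.float64(0.122), 30), (np.float64(0.126), 40), (np.float64(0.13), 31), (np.float64(0.134), 7), (np.float64(0.142), 6), (np.float64(0.146), 6), (np.float64(0.15), 5), (np.float64(0.154), 6), (np.float64(0.158), 4), (np.float64(0.162), 8), (np.float64(0.166), 6), (np.float64(0.17), 11)]
scene rest [(np.float64(-0.006), 170), (np.float64(-0.002), 2063), (np.float64(0.002), 1137), (np.float64(0.006), 291), (np.float64(0.01), 32), (np.float64(0.014), 24), (np.float64(0.018), 25), (np.float64(0.022), 16), (np.float64(0.026), 22), (np.float64(0.03), 50), (np.float64(0.034), 138), (np.float64(0.038), 284), (np.float64(0.042), 240), (np.float64(0.046), 44)]
```

View pics/c1.png

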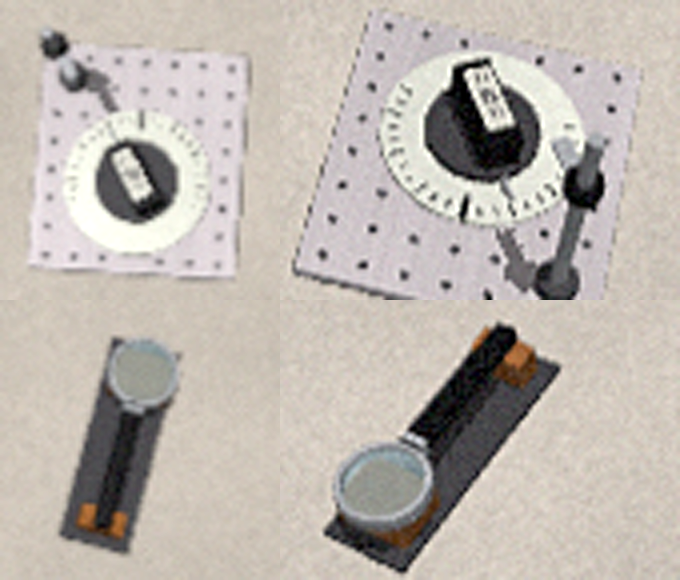

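The crop shows the following:
- **Station:** the zero mark is at the dial's top, top-view pixel (235.5,180). The bar is turned anticlockwise of it. The flag and collar are at about (218,168).
- **Loupe:** the small loupe sits on the rest, lens at (340,179), handle running down to about (331,213). This matches the description.

Now I'll measure.

```bash
cat > meas.py <<'E'
from h import *
def roi(q,x,y,w,h):
    m=np.zeros(q.shape[:2],np.uint8);m[y:y+h,x:x+w]=1;return m
def big(m):
    n,l,s,c=cv2.connectedComponentsWithStats(m.astype(np.uint8));i=1+np.argmax(s[1:,4]);return l==i,c[i],s[i,4]
E
python3 - <<'E'
from meas import *
D={n:np.load(f"pics/{n}0.npz") for n in("top","scene")}
R={"top":dict(st=(204,155,64,70),tag=(222,180,26,25),rest=(318,165,36,60)),"scene":dict(st=(292,228,92,80),tag=(328,235,28,32),rest=(178,203,58,64))}
def w2(P): return np.round(np.array(P)*1000,1)
for n in D:
    p=D[n]['p'];X=cloud(n,D[n]['d']);hsv=cv2.cvtColor(p,cv2.COLOR_BGR2HSV)
    b=p.astype(int)
    r=roi(p,*R[n]['st'])>0
    # dial: bright, greenish-white
    v=hsv[...,2]; pink=(b[...,0]-b[...,1])
    dm,c,a=big(r&(b[...,1]>b[...,2]-2)&(v>130)); 
    cn=max(cv2.findContours(dm.astype(np.uint8),0,1)[0],key=cv2.contourArea)
    hull=cv2.convexHull(cn);H=np.array([plane(n,q,.014)[:2] for q in hull[:,0].astype(float)],np.float32)
    print(n,"dial area",a,"circle",[w2(z) for z in cv2.minEnclosingCircle(H)],"ell",w2(cv2.fitEllipse(H)[0]),w2(cv2.fitEllipse(H)[1]))
    pm,c,a=big(r&(pink>2)); cn=max(cv2.findContours(pm.astype(np.uint8),0,1)[0],key=cv2.contourArea)
    H=np.array([plane(n,q,.01)[:2] for q in cn[:,0].astype(float)],np.float32);rc=cv2.minAreaRect(H);print(n,"plate",a,w2(rc[0]),w2(rc[1]),rc[2])
    # tag
    t=roi(p,*R[n]['tag'])>0; tm,c,a=big(t&(X[...,2]>.044)&(X[...,2]<.07)&(v>90))
    H=np.array([plane(n,(x,y),.056)[:2] for y,x in np.argwhere(tm)],np.float32)
    ev=np.linalg.eigh(np.cov(H.T))[1][:,1];print(n,"tag",a,c.round(1),w2(H.mean(0)),"size",w2(cv2.minAreaRect(H)[1]),"ang",np.degrees(np.arctan(ev[1]/ev[0])),cv2.minAreaRect(H)[2],"zmed",np.median(X[tm][:,2]))
    # loupe on rest
    t=roi(p,*R[n]['rest'])>0; L=t&(X[...,2]>.027)&(X[...,2]<.06)
    rim=L&(v>75)&(abs(b[...,2]-b[...,0])<40);rm,c,a=big(rim)
    cn=max(cv2.findContours(rm.astype(np.uint8),0,1)[0],key=cv2.contourArea);H=np.array([plane(n,q,.041)[:2] for q in cv2.convexHull(cn)[:,0].astype(float)],np.float32)
    e=cv2.fitEllipse(cn);e2=cv2.fitEllipse(H);print(n,"lens px",np.round(e[0],2),"world",w2(e2[0]),w2(e2[1]),cv2.minEnclosingCircle(H),"z",np.median(X[rm][:,2]))
    hm,c,a=big(L&(v<50)); H=np.array([plane(n,(x,y),.044)[:2] for y,x in np.argwhere(hm)]);ev=np.linalg.eigh(np.cov(H.T))[1][:,1]
    s=(H-H.mean(0))@ev;print(n,"handle",a,c.round(1),w2(H.mean(0)),"ang",np.degrees(np.arctan(ev[1]/ev[0])),"len",np.ptp(s),"z",np.median(X[hm][:,2]))
    f=r&(X[...,2]>.1)&(X[...,2]<.19);print(n,"post pts")
    for y,x in np.argwhere(f&(X[...,2]<.14)): print((int(x),int(y)),w2(X[y,x]),int(v[y,x]),end=';')
    print()
E
```

```text
top dial area 610 circle [array([583.9, 148.3]), np.float64(64.2)] ell [584. 148.] [125.8 126.7]
top plate 72 [527.2 210.1] [76.1 37.8] 60.37202835083008
top tag 74 [232.4 193. ] [584.6 148. ] size [44.4 18.1] ang 28.079926419403357 26.9943790435791 zmed 0.05620430227078227
top lens px [340.47 177.71] world [ 641.5 -221. ] [59.8 65.6] ((0.6403862833976746, -0.2206316739320755), 0.03352559357881546) z 0.03914666363784851
top handle 143 [334.  201.9] [ 557.1 -196.9] ang -16.0652138913256 len 0.10311920331923728 z 0.04388559150445312
top post pts
(214, 158) [686.2 201.2 130.8] 69;(215, 158) [685.7 197.7 132.5] 82;(215, 159) [683.6 198.4 127.8] 34;(216, 159) [683.4 195.  128.7] 90;(211, 160) [679.5 210.7 130.9] 38;(215, 160) [679.1 197.6 132.5] 26;(216, 160) [680.2 195.  128.2] 61;(217, 160) [683.2 193.5 116.3] 104;(211, 161) [675.9 210.4 131.9] 38;(212, 161) [675.5 206.9 133.9] 44;(213, 161) [675.7 203.8 133.1] 49;(215, 161) [675.1 197.1 135.4] 18;(216, 161) [676.8 194.9 128.6] 24;(217, 161) [678.2 192.4 123.3] 93;(211, 162) [673.7 211.  127.8] 31;(212, 162) [674.2 208.2 125.5] 36;(213,
[... 5398 characters left out ...]
5) [688.  199.8 120.2] 3;(364, 275) [690.5 201.5 124.9] 0;(365, 275) [688.6 203.8 122.5] 10;(366, 275) [691.5 205.4 127.9] 6;(367, 275) [689.1 207.8 124.8] 21;(368, 275) [687.4 210.  122.7] 12;(369, 275) [685.8 212.3 120.9] 50;(362, 276) [682.9 199.  107.1] 53;(363, 276) [682.6 201.1 107.4] 33;(364, 276) [689.4 202.2 119.2] 16;(365, 276) [691.4 204.  123.2] 8;(366, 276) [689.7 206.3 121.1] 3;(367, 276) [688.2 208.5 119.3] 0;(362, 277) [681.7 199.7 101.1] 60;(363, 277) [684.3 201.4 106.2] 51;(364, 277) [683.2 203.6 105.1] 53;(365, 277) [682.8 205.8 105.1] 54;(366, 277) [680.1 208.2 101.4] 64;(363, 278) [683.3 202.1 100.5] 59;(364, 278) [684.4 204.  103. ] 66;(365, 278) [682.8 206.3 101.2] 55;
```

Positions agree between the two views:
- **Nest axis:** (585.5,148).
- **Bar angle:** about 27.3° in world.
- **Lens:** (641,-221), with the handle at -16° and its top at z 44 mm.
- **Flag:** middle at z ≈ 124, tip about 77 mm from the axis.

I still need the station's yaw.

Run:
```python
from meas import *
for n,z0,rr in(("top",(235.5,180.2),(204,155,64,70)),("scene",(335.75,276.75),(292,228,92,80))):
    q=np.load(f"pics/{n}0.npz");p=q['p'];b=p.astype(int);g=p.max(2).astype(float);X=cloud(n,q['d'])
    v,u=np.indices(g.shape);C=np.array([.5855,.148])
    P=plane(n,(0,0),.014)  # per-pixel plane map
    pts=np.array([plane(n,(x,y),.014)[:2]-C for y,x in np.ndindex(g.shape)]).reshape(*g.shape,2) 
    r=np.hypot(*pts.transpose(2,0,1));a=np.degrees(np.arctan2(pts[...,1],pts[...,0]))
    # dial brightness per angle in the tick ring
    m=(r>.043)&(r<.058)&(abs(a)<60)
    prof=[(k,int(g[m&(abs(a-k)<1.5)].mean())) for k in range(-40,50,2)];print(n,prof)
    m2=m&(abs(a)<18)&(g<100);print("zero",np.average(a[m2],weights=100-g[m2]),m2.sum())
    R=roi(p,*rr)>0;d=cv2.GaussianBlur((b[...,0]-b[...,2]).astype(np.float32),(3,3),0)
    m3=R&(d>-8)&(r<.16);m3=cv2.morphologyEx(m3.astype(np.uint8),cv2.MORPH_CLOSE,np.ones((5,5)))
    m3=cv2.morphologyEx(m3,cv2.MORPH_OPEN,np.ones((5,5)));cn=max(cv2.findContours(m3,0,1)[0],key=cv2.contourArea)
    H=np.array([plane(n,t,.01)[:2] for t in cn[:,0].astype(float)],np.float32);rc=cv2.minAreaRect(H);print("plate",np.round(rc[0],4),np.round(rc[1],4),rc[2],"bench d",np.median(d[~R]),np.median(d[R]))
```

```text
top [(-40, 150), (-38, 148), (-36, 135), (-34, 136), (-32, 146), (-30, 151), (-28, 153), (-26, 151), (-24, 148), (-22, 151), (-20, 149), (-18, 153), (-16, 148), (-14, 148), (-12, 150), (-10, 141), (-8, 137), (-6, 113), (-4, 93), (-2, 134), (0, 129), (2, 147), (4, 149), (6, 142), (8, 148), (10, 149), (12, 154), (14, 139), (16, 146), (18, 149), (20, 151), (22, 153), (24, 139), (26, 123), (28, 131), (30, 136), (32, 150), (34, 146), (36, 141), (38, 143), (40, 145), (42, 154), (44, 145), (46, 144), (48, 148)]
zero -4.319128129560271 3
plate [0.608  0.1476] [0.1846 0.2088] 86.53785705566406 bench d -12.6875 -6.25
scene [(-40, 143), (-38, 145), (-36, 129), (-34, 113), (-32, 130), (-30, 141), (-28, 146), (-26, 134), (-24, 119), (-22, 141), (-20, 144), (-18, 144), (-16, 118), (-14, 120), (-12, 140), (-10, 146), (-8, 140), (-6, 63), (-4, 34), (-2, 107), (0, 147), (2, 148), (4, 120), (6, 132), (8, 137), (10, 145), (12, 144), (14, 130), (16, 127), (18, 132), (20, 144), (22, 146), (24, 119), (26, 92), (28, 114), (30, 125), (32, 145), (34, 134), (36, 121), (38, 130), (40, 147), (42, 146), (44, 137), (46, 121), (48, 134)]
zero -4.491158658456531 13
plate [0.6084 0.146 ] [0.1808 0.2047] 86.34111785888672 bench d -11.9375 -4.0
```

send_rows(motion="0 0.026 0.049 0 0 0 1.9;0 0.026 0.049 0 0 0 1.9;0 0.026 0.049 0 0 0 1.9;0 0.026 0.049 0 0 0 1.9;0 0.026 0.049 0 0 0 1.9")

```text
clock: 0.72
position: [0.3216, -0.3483, 0.2921]
ee_rot: [-3.052, -0.743, 0.0]
force: [1.0, -0.8, -0.1]
width: 1.003
gripper_force: 0.0
```

send_rows(motion="0 0.026 0.05 0 0 0 0;0 0.026 0.05 0 0 0 0;0 0.026 0.05 0 0 0 0;0 0.026 0.05 0 0 0 0;0 0.026 0.05 0 0 0 0")

```text
clock: 1.35
position: [0.4515, -0.0985, 0.2922]
ee_rot: [3.053, 0.741, -0.0]
force: [1.4, -0.2, 0.2]
width: 1.001
gripper_force: 0.0
```

send_rows(motion="0 0.027 0.049 0 0 0 0;0 0.027 0.049 0 0 0 0;0 0.027 0.049 0 0 0 0;0 0.027 0.049 0 0 0 0;0 0 0 0 0 0 0")

```text
clock: 1.98
position: [0.5597, 0.1011, 0.2917]
ee_rot: [-3.048, -0.751, -0.0]
force: [-0.9, -0.2, -0.2]
width: 1.004
gripper_force: 0.0
```

```bash
cat >> h.py <<'E'
def st():
    from scipy.spatial.transform import Rotation as R
    o=arm.observe();r=R.from_rotvec(o["ee_rot"]).as_matrix()
    print("t",o["clock"],"pos",np.round(o["position"]*1000,1),"yaw",round(np.degrees(np.arctan2(r[1,0],r[0,0])),2),"z",np.round(r[:,2],3),"x",np.round(r[:,0],3),"F",np.round(o["force"],1),"w",round(o["width"],3),"gf",round(o["gripper_force"],1))
E
python3 -c "
from h import *;st()"
```

```text
t 1.975 pos [559.7 101.1 291.7] yaw 27.68 z [-0.     0.003 -1.   ] x [0.886 0.464 0.001] F [-0.9 -0.2 -0.2] w 1.004 gf 0.0
```

send_rows(motion="0 0.0258 0.0469 0 0 0 0;0 0 0 -0.05 0 0 0;0 0 0 -0.05 0 0 0;0 0 0 0 0 0 0;0 0 0 0 0 0 0")

```text
clock: 2.6
position: [0.5856, 0.1427, 0.1939]
ee_rot: [-3.053, -0.74, -0.002]
force: [0.2, -0.7, 0.0]
width: 1.0
gripper_force: 0.0
```

send_rows(motion="0 0 0 -0.035 0 0 0;0 0 0 -0.035 0 0 0;0 0 0 -0.03 0 0 0;0 0 0 0 0 0 0;0.3 0 0 0 0 0 0", force=10)

```text
clock: 3.22
position: [0.5864, 0.1433, 0.0947]
ee_rot: [-3.053, -0.741, -0.005]
force: [0.5, -0.1, 0.6]
width: 0.934
gripper_force: 0.0
```

send_rows(motion="0.8 0 0 0 0 0 0;0.8 0 0 0 0 0 0;0.8 0 0 0 0 0 0;0.8 0 0 0 0 0 0;0.8 0 0 0 0 0 0", force=10)

```text
clock: 3.85
position: [0.5849, 0.1428, 0.0922]
ee_rot: [3.053, 0.741, -0.0]
force: [-0.6, 0.1, 0.0]
width: 0.395
gripper_force: 0.0
```

```bash
python3 -c "
from h import *;st()"
```

```text
t 3.85 pos [584.9 142.8  92.2] yaw 27.3 z [-0. -0. -1.] x [ 0.889  0.459 -0.   ] F [-0.6  0.1  0. ] w 0.395 gf 0.0
```

send_rows(motion="0.5 0.0005 0.005 0 0 0 0;0.5 0 0 0 0 0 0;0.8 0 0 0 0 0 0;0.8 0 0 0 0 0 0;0.8 0 0 0 0 0 0", force=10)

```text
clock: 4.47
position: [0.5855, 0.1475, 0.0922]
ee_rot: [3.053, 0.741, -0.0]
force: [0.1, -0.3, 0.0]
width: 0.264
gripper_force: 9.9
```

```bash
python3 -c "
from h import *;st()"
```

```text
t 4.475 pos [585.5 147.5  92.2] yaw 27.29 z [ 0. -0. -1.] x [ 0.889  0.458 -0.   ] F [ 0.1 -0.3  0. ] w 0.264 gf 9.9
```

send_rows(motion="0.8 0 0 0 0 0 -5;0.8 0 0 0 0 0 -5;0.8 0 0 0 0 0 -5;0.8 0 0 0 0 0 0;0.8 0 0 0 0 0 0")

```text
clock: 5.1
position: [0.5854, 0.1477, 0.0922]
ee_rot: [3.123, 0.339, -0.0]
force: [-0.4, -0.8, 0.2]
width: 0.262
gripper_force: 10.0
```

send_rows(motion="0.8 0 0 0 0 0 -5;0.8 0 0 0 0 0 -5;0.8 0 0 0 0 0 -5;0.8 0 0 0 0 0 -1.6;0.8 0 0 0 0 0 0")

```text
clock: 5.72
position: [0.5853, 0.1478, 0.0922]
ee_rot: [3.139, -0.115, -0.0]
force: [-0.6, 0.7, 0.0]
width: 0.264
gripper_force: 10.0
```

send_rows(motion="0.8 0 0 0 0 0 0;0.8 0 0 0 0 0 0;0 0 0 0 0 0 0;0 0 0 0 0 0 0;0 0 0 0 0 0 0")

```text
clock: 6.35
position: [0.5855, 0.1479, 0.0923]
ee_rot: [-3.139, 0.118, -0.0]
force: [-0.2, -0.2, -0.1]
width: 0.532
gripper_force: 0.0
```

send_rows(motion="0 0 0 0 0 0 0;0 0 0 0 0 0 0;0 0 0 0.05 0 0 0;0 0 0 0.05 0 0 0;0 0 0 0.05 0 0 0")

```text
clock: 6.98
position: [0.5852, 0.1477, 0.2438]
ee_rot: [3.139, -0.118, -0.0]
force: [1.4, -0.2, 0.3]
width: 0.993
gripper_force: 0.0
```

send_rows(motion="0 0 0 0.05 0 0 0;0 0 -0.05 0 0 0 0;0 0 -0.06 0 0 0 0;0 0 -0.06 0 0 0 0;0 0 -0.06 0 0 0 0")

```text
clock: 7.6
position: [0.5851, -0.084, 0.2924]
ee_rot: [3.139, -0.117, 0.001]
force: [0.6, -0.5, 0.6]
width: 1.001
gripper_force: 0.0
```

```bash
cat > nest.py <<'E'
from meas import *
import sys
k=sys.argv[1]
st()
for n in("top","scene"):
    p,d=arm.get_image(n);np.savez(f"pics/{n}{k}.npz",p=p,d=d);X=cloud(n,d);g=p.max(2).astype(float)
    w=(219,178,30,28) if n=="top" else (322,232,38,38)
    tm,c,a=big((roi(p,*w)>0)&(X[...,2]>.044)&(X[...,2]<.07)&(g>90))
    H=np.array([plane(n,(x,y),.056)[:2] for y,x in np.argwhere(tm)],np.float32)
    ev=np.linalg.eigh(np.cov(H.T))[1][:,1];print(n,"tag",a,H.mean(0).round(4),"size",np.round(cv2.minAreaRect(H)[1],4),"ang",np.degrees(np.arctan(ev[1]/ev[0])),cv2.minAreaRect(H)[2])
    if n=="top":T=crop(p,200,150,70,75,5)
    else:S=crop(p,295,230,90,75,5)
cv2.imwrite(f"pics/c{k}.png",np.hstack([T,S]))
E
python3 nest.py 2
```

```text
t 7.6 pos [585.1 -84.  292.4] yaw -4.28 z [ 0. -0. -1.] x [ 0.997 -0.075  0.   ] F [ 0.6 -0.5  0.6] w 1.001 gf 0.0
top tag 74 [0.585 0.148] size [0.0412 0.0169] ang -2.789554444421639 0.8202295303344727
scene tag 105 [0.5868 0.1473] size [0.0169 0.0455] ang -3.6240855980338784 86.20809173583984
```

View pics/c2.png

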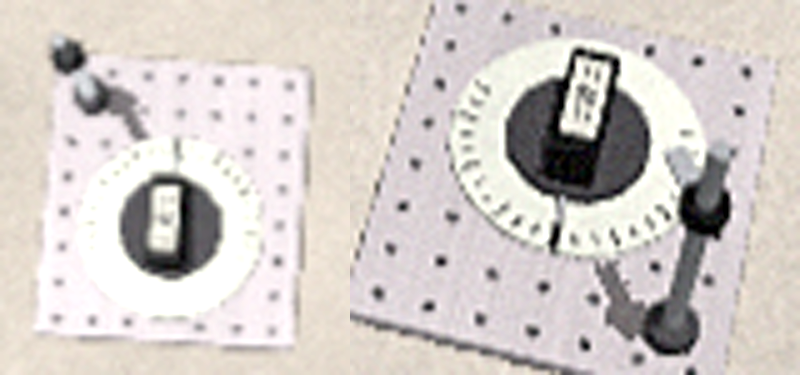

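The crop shows the pointer reaching the long wide zero line: scene crop pointer at (560,210), mark at (555,238). I'll check this numerically.

Run:
```python
from meas import *
C=np.array([.5852,.1478])
from scipy.ndimage import map_coordinates as mc
for k in(0,2):
  for n in("top","scene"):
    p=np.load(f"pics/{n}{k}.npz")['p'];g=p.min(2).astype(float)
    for z,rs,name in((.014,np.arange(.046,.060,.001),"mark"),(.018,np.arange(.037,.044,.001),"ptr")):
        an=np.arange(-16,8,.5) if (name=="mark" or k==2) else np.arange(14,40,.5)
        pr=[]
        for a in np.radians(an):
            q=np.array([proj(n,[C[0]+r*np.cos(a),C[1]+r*np.sin(a),z]) for r in rs]);pr.append(mc(g,[q[:,1],q[:,0]],order=1).mean())
        pr=np.array(pr);i=np.argmin(pr);s=abs(an-an[i])<4;w=np.clip(np.percentile(pr,60)-pr[s],0,None)
        print(k,n,name,"min",an[i],pr[i].round(),"med",np.median(pr).round(),"cent",np.average(an[s],weights=w).round(2))
```

```text
0 top mark min -4.0 88.0 med 135.0 cent -3.86
0 top ptr min 26.0 108.0 med 118.0 cent 26.09
0 scene mark min -4.0 29.0 med 120.0 cent -4.06
0 scene ptr min 24.0 70.0 med 111.0 cent 24.39
2 top mark min -4.0 107.0 med 150.0 cent -3.99
2 top ptr min -5.5 129.0 med 141.0 cent -4.97
2 scene mark min -4.0 39.0 med 128.0 cent -4.09
2 scene ptr min -8.0 87.0 med 116.0 cent -7.65
```

The pointer is on the mark: the bar is at about -4° and the zero mark at -4.0°. The scene pointer reading carries the same roughly 3° bias as before the turn. Now the loupe.

send_rows(motion="0 -0.007 -0.058 0 0 0 -6;0 -0.007 -0.058 0 0 0 -5.7;0 0 0 0 0 0 0;0 0 0 0 0 0 0;0 0 0 0 0 0 0")

```text
clock: 8.32
position: [0.5718, -0.1963, 0.2923]
ee_rot: [-3.111, 0.432, -0.0]
force: [0.5, -0.7, -0.5]
width: 1.004
gripper_force: 0.0
```

```bash
python3 -c "
from h import *;st()"
```

```text
t 8.325 pos [ 571.8 -196.3  292.3] yaw -15.83 z [ 0.     0.001 -1.   ] x [ 0.962 -0.273 -0.   ] F [ 0.5 -0.7 -0.5] w 1.004 gf 0.0
```

send_rows(motion="0 -0.0005 -0.0042 -0.04 0 0 0;0 0 0 -0.05 0 0 0;0 0 0 -0.05 0 0 0;0 0 0 -0.04 0 0 0;0 0 0 0 0 0 0")

```text
clock: 8.95
position: [0.5693, -0.2004, 0.1096]
ee_rot: [-3.11, 0.433, 0.009]
force: [0.2, -0.7, 0.6]
width: 0.999
gripper_force: 0.0
```

send_rows(motion="0.3 0 0 -0.028 0 0 0;0.6 0 0 0 0 0 0;0.6 0 0 0 0 0 0;0.6 0 0 0 0 0 0;0.6 0 0 0 0 0 0", force=8)

```text
clock: 9.57
position: [0.5713, -0.2025, 0.0852]
ee_rot: [3.111, -0.437, 0.002]
force: [-0.4, 0.9, 0.4]
width: 0.504
gripper_force: 0.0
```

send_rows(motion="0.95 0 0 0 0 0 0;0.95 0 0 0 0 0 0;0.95 0 0 0 0 0 0;0.95 0 0 0 0 0 0;0.95 0 0 0 0 0 0", force=8)

```text
clock: 10.2
position: [0.5709, -0.2023, 0.0842]
ee_rot: [-3.111, 0.437, 0.0]
force: [0.4, 0.6, 1.0]
width: 0.169
gripper_force: 8.0
```

```bash
python3 -c "
from h import *;st()"
```

```text
t 10.2 pos [ 570.9 -202.3   84.2] yaw -16.0 z [-0.  0. -1.] x [ 0.961 -0.276 -0.   ] F [0.4 0.6 1. ] w 0.169 gf 8.0
```

send_rows(motion="0.95 0 0 0 0 0 0;0.95 0 0 0 0 0 0;0.95 0 0 0.01 0 0 0;0.95 0 0 0.02 0 0 0;0.95 0 0 0.03 0 0 0", force=45)

```text
clock: 10.82
position: [0.5704, -0.2023, 0.1447]
ee_rot: [-3.111, 0.437, 0.002]
force: [0.9, -0.6, -0.5]
width: 0.175
gripper_force: 45.0
```

send_rows(motion="0.95 0 0 0.03 0 0 0;0.95 0 0 0.03 0 0 0;0.95 0 0 0.03 0 0 0;0.95 0 0 0 0 0 0;0.95 0 0 0 0 0 0")

```text
clock: 11.45
position: [0.5705, -0.2023, 0.234]
ee_rot: [3.111, -0.437, -0.001]
force: [-0.8, 0.1, -0.7]
width: 0.168
gripper_force: 45.0
```

```bash
cat > lens.py <<'E'
from meas import *
import sys
k=sys.argv[1]
o=arm.observe();st();px={}
from scipy.spatial.transform import Rotation as Ro
r=Ro.from_rotvec(o["ee_rot"]).as_matrix();G=o["position"]+.047*r[:,2];x=r[:,0]*(1 if r[0,0]>0 else -1)
E=G+.072*x+np.array([0,0,-.001]);print("expected lens",E.round(4))
for n in("top","scene"):
    p,d=arm.get_image(n);np.savez(f"pics/{n}{k}.npz",p=p,d=d);X=cloud(n,d)
    v,u=np.indices(d.shape);c0=np.array(proj(n,E))
    near=(np.hypot(u-c0[0],v-c0[1])<26)&(d>0)&(abs(X[...,2]-E[2])<.022)&(np.linalg.norm(X[...,:2]-E[:2],axis=-1)<.04)
    m,c,a=big(near);Q=X[m];
    A=np.c_[Q[:,:2]-E[:2],np.ones(len(Q))];co=np.linalg.lstsq(A,Q[:,2],rcond=None)[0]
    cn=max(cv2.findContours(m.astype(np.uint8),0,1)[0],key=cv2.contourArea);H=np.array([plane(n,q,E[2]+.006)[:2] for q in cn[:,0].astype(float)],np.float32)
    e=cv2.fitEllipse(H);px[n]=cv2.fitEllipse(cn)[0];print(n,"n",a,"z",np.median(Q[:,2]).round(4),"plane slope deg xy",np.degrees(co[:2]).round(1),co[2].round(4),"ctr",np.round(e[0],4),np.round(e[1],4),"circ",np.round(cv2.minEnclosingCircle(H)[0],4))
    cx,cy=int(c0[0]),int(c0[1]);C=crop(p,max(cx-40,0),max(cy-40,0),80,80,5)
    if n=="top":T=C
    else:cv2.imwrite(f"pics/c{k}.png",np.hstack([T,C]))
print("tri",tri(px["scene"],px["top"]))
E
python3 lens.py 3
```

```text
t 11.45 pos [ 570.5 -202.3  234. ] yaw -16.0 z [-0.  0. -1.] x [ 0.961 -0.276 -0.   ] F [-0.8  0.1 -0.7] w 0.168 gf 45.0
expected lens [ 0.6397 -0.2222  0.186 ]
top n 11 z 0.1916 plane slope deg xy [19.8 39.1] 0.1698 ctr [ 0.6572 -0.201 ] [0.0081 0.0173] circ [ 0.6586 -0.2024]
scene n 592 z 0.1885 plane slope deg xy [-2.9 -0.5] 0.1888 ctr [ 0.6432 -0.2197] [0.0618 0.0753] circ [ 0.6398 -0.2174]
tri (array([ 0.65549181, -0.20456302,  0.20857173]), [np.float64(0.006519416105668506), np.float64(0.006519416105668535)])
```

View pics/c3.png

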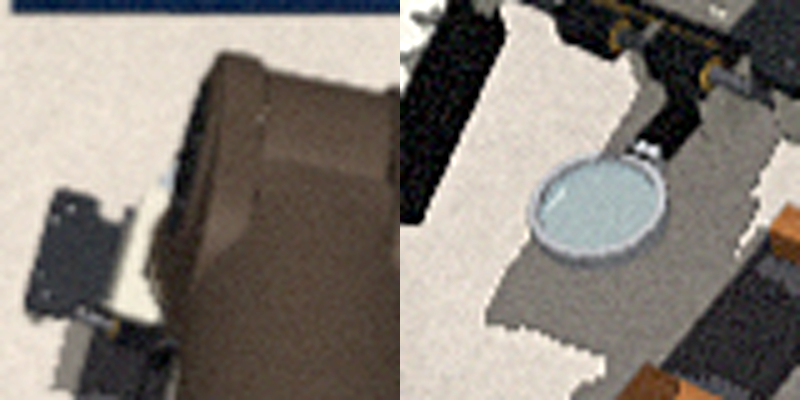

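The crop shows the loupe hanging cleanly in the fingers (scene crop lens at (600,205)). The top view is blocked by the arm. I'll compare the tilt with the lens as it lay on the rest.

Run:
```python
from meas import *
h=np.radians(-16);dx=np.array([np.cos(h),np.sin(h)]);dy=np.array([-dx[1],dx[0]])
for k,E in((0,np.array([.6397,-.2222,.036])),(3,np.array([.6397,-.2222,.186]))):
    q=np.load(f"pics/scene{k}.npz");X=cloud("scene",q['d']).reshape(-1,3);g=q['p'].max(2).reshape(-1)
    L=X-E;a=L[:,:2]@dx;b=L[:,:2]@dy
    m=(np.hypot(a-.001,b)<.034)&(abs(L[:,2])<.015)
    for it in range(3):
        A=np.c_[a[m],b[m],np.ones(m.sum())];c=np.linalg.lstsq(A,L[m,2],rcond=None)[0]
    hd=(a<-.035)&(a>(-.06 if k else -.13))&(abs(b)<.01)&(abs(L[:,2])<.02)
    print(k,m.sum(),"slopes deg",np.degrees(c[:2]).round(2),"z0",c[2].round(4),"rms",np.std(A@c-L[m,2]).round(4),"handle top",hd.sum(),np.median(L[hd,2]).round(4),"centroid a,b",a[m].mean().round(4),b[m].mean().round(4))
```

```text
0 481 slopes deg [-1.92 -3.08] z0 0.0035 rms 0.0035 handle top 234 0.0076 centroid a,b 0.0034 0.003
3 567 slopes deg [-2.27 -1.25] z0 0.0027 rms 0.0026 handle top 76 0.0071 centroid a,b 0.0031 0.0014
```

send_rows(motion="0.95 -0.006 0.035 0 0 0 2;0.95 -0.006 0.04 0 0 0 2;0.95 -0.006 0.04 0 0 0 2;0.95 -0.006 0.04 0 0 0 2;0.95 -0.006 0.04 0 0 0 2")

```text
clock: 12.18
position: [0.5402, -0.0062, 0.2334]
ee_rot: [3.137, -0.163, -0.003]
force: [0.6, -0.0, -0.3]
width: 0.169
gripper_force: 45.0
```

send_rows(motion="0.95 -0.006 0.04 0 0 0 2;0.95 -0.006 0.04 0 0 0 0;0.95 -0.006 0.04 0 0 0 0;0.95 -0.006 0.03 0 0 0 0;0.95 -0.003 0.01 0 0 0 0")

```text
clock: 12.8
position: [0.513, 0.1545, 0.2335]
ee_rot: [-3.14, 0.105, 0.002]
force: [0.2, -0.9, -1.4]
width: 0.167
gripper_force: 45.0
```

send_rows(motion="0.95 0 0 0 0 0 0;0.95 0 0 0 0 0 0;0.95 0 0 0 0 0 0;0.95 0 0 -0.015 0 0 0;0.95 0 0 -0.015 0 0 0")

```text
clock: 13.42
position: [0.5138, 0.1522, 0.203]
ee_rot: [3.139, -0.11, -0.001]
force: [0.4, 0.4, -0.7]
width: 0.17
gripper_force: 45.0
```

```bash
python3 -c "
from h import *;st()"
```

```text
t 13.425 pos [513.8 152.2 203. ] yaw -4.03 z [-0. -0. -1.] x [ 0.998 -0.07  -0.   ] F [ 0.4  0.4 -0.7] w 0.17 gf 45.0
```

send_rows(motion="0.95 0 0 -0.012 0 0 0;0.95 0 0 -0.01 0 0 0;0.95 0 0 -0.01 0 0 0;0.95 0 0 0 0 0 0;0.95 0 0 0 0 0 0")

```text
clock: 14.05
position: [0.5141, 0.1528, 0.1725]
ee_rot: [-3.14, 0.109, -0.001]
force: [-0.4, 0.5, -0.5]
width: 0.167
gripper_force: 45.0
```

```bash
python3 lens.py 4
python3 - <<'E'
from meas import *
q=np.load("pics/scene4.npz");p=q['p'];X=cloud("scene",q['d']);v,u=np.indices(q['d'].shape);g=p.max(2)
f=(X[...,0]>.646)&(X[...,0]<.667)&(X[...,1]>.183)&(X[...,1]<.2)&(abs(X[...,2]-.125)<.01)&(g>80);print("flag top",f.sum(),X[f].mean(0),np.median(X[f][:,2]))
c=(abs(X[...,0]-.681)<.012)&(abs(X[...,1]-.204)<.012)&(g<35)&(abs(X[...,2]-.125)<.012);print("collar z",np.percentile(X[c][:,2],[2,10,50,90,98]).round(4))
q0=np.load("pics/scene0.npz");X0=cloud("scene",q0['d']);print("flag before",np.mean(X0[f],0))
cv2.imwrite("pics/d4.png",crop(p,270,190,130,110,6))
E
```

```text
t 14.05 pos [514.1 152.8 172.5] yaw -3.99 z [ 0.  0. -1.] x [ 0.998 -0.07   0.   ] F [-0.4  0.5 -0.5] w 0.167 gf 45.0
expected lens [0.586  0.1478 0.1245]
top n 80 z 0.1275 plane slope deg xy [ 3.8 -4.9] 0.1251 ctr [0.5965 0.1286] [0.0179 0.0576] circ [0.5932 0.1355]
scene n 571 z 0.1277 plane slope deg xy [-3.   0.3] 0.1281 ctr [0.589  0.1474] [0.0587 0.0777] circ [0.5848 0.1481]
tri (array([0.59490031, 0.13780204, 0.13519792]), [np.float64(0.009689123277189656), np.float64(0.009689123277189654)])
flag top 32 [0.65960534 0.19168098 0.12512536] 0.12491454755754308
collar z [0.1199 0.1217 0.1291 0.1311 0.1317]
flag before [0.65978913 0.19165919 0.12540104]
```

View pics/d4.png

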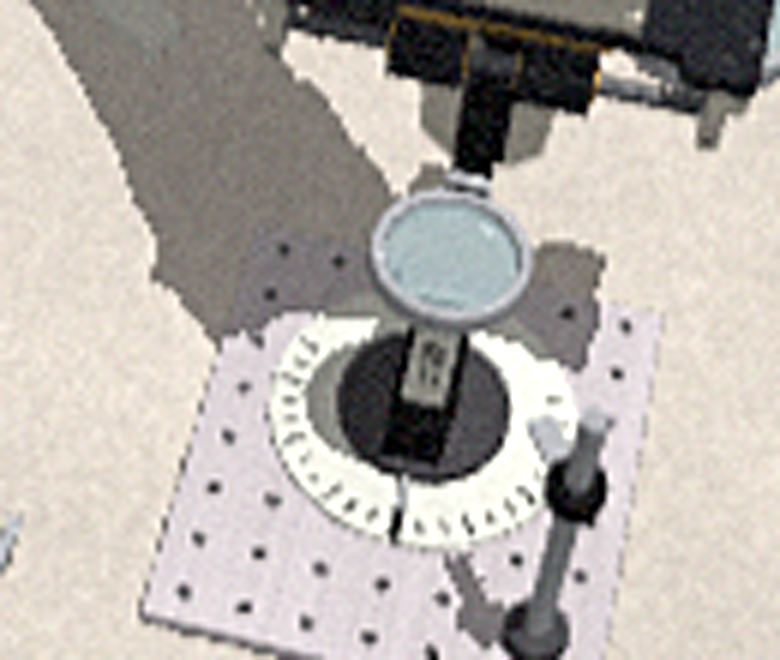

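The lens is level and above the tag at (586,148), height about 124.5 mm against the flag at about 124. In the crop the pointer meets the zero line at (400,500), and the flag and collar have not moved. I'll trim by half a millimetre, let it settle and hand in.

send_rows(motion="0.95 -0.0003 0 -0.0005 0 0 0;0.95 0 0 0 0 0 0;0.95 0 0 0 0 0 0;0.95 0 0 0 0 0 0;0.95 0 0 0 0 0 0")

```text
clock: 14.78
position: [0.5136, 0.1526, 0.1718]
ee_rot: [3.14, -0.11, 0.0]
force: [-1.0, 0.4, -1.2]
width: 0.173
gripper_force: 45.0
```

```bash
python3 -c "
from h import *;st();print(arm.sign_off())"
```

```text
t 14.775 pos [513.6 152.6 171.8] yaw -4.0 z [ 0. -0. -1.] x [ 0.998 -0.07   0.   ] F [-1.   0.4 -1.2] w 0.173 gf 45.0
the job is handed in; nothing more can be done
None
```

I handed the job in at 14.8 s: the nest is turned to the zero mark (within about 1°), and the loupe is held level and still over the tag, its lens at about 124 mm, the measured flag height; the sign-off returned no verdict.

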